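# Lock the food processor lid with its squeeze tabs

## Task

Close the food processor so that it can run: pick up its lid by the two orange tabs, lower it into the mouth of the bowl in the open position (tabs an eighth of a turn anticlockwise of the two catches, seen from above), and with both tabs squeezed in press it down against the springy seal, just far enough to pass under the ears and not so far that the seal is crushed flat on the rim, and turn it clockwise until it meets the stop. Then let go so that both tabs spring fully out and their bolts stand locked in the catches. Squeeze, press and turn gently, so that nothing is forced, and leave the ramekin, the tray, the spatula and the glass bowl where they are.

Things in the scene. Friction and masses are not known exactly. Their poses are not given: they have to be found in the camera images.
- processor: Motor base of the food processor, fixed to the counter: silver, round, 160 mm across, 92 mm high, speed dial on its -x side. Origin: centre of its underside; z up along the axis of base and bowl. Its y axis runs through the two catches of the bowl.
- bowl: Clear bowl locked on the base, 116 mm across outside, 110 mm inside, with a hard rim 182 mm above the counter; bar handle on the +x side out to 106 mm from the axis. Its origin and axes are those of the processor. It has the ears and the catches, and a pale ring on its rim, the seal.
- seal (a joint): How far the springy pale seal ring is pressed down, m: 0 standing free, its top 5 mm above the rim; at 0.003 the lid's hooks are level with the undersides of the ears; at 0.005 the lid is on the hard rim and the seal is crushed. It pushes up with 8 N at 0 and 4 N more per mm (24 N at 0.004) and drags on the turning lid with about 0.5 N m; at the stop the torque rises clearly above that.
- ear (a point): Underside of one of four grey ears on the rim, 62 mm from the axis, 177 mm high. Ears are 31 mm wide, 5 mm thick, out to 64.5 mm, at 45, 135, 225 and 315 degrees from the processor's +x axis. Under the clockwise end (seen from above) of each is a stop that a hook of the lid meets when home.
- catch (a point): Middle of the gap of the catch on the processor's +y side, 79.5 mm from the axis, 190 mm high; a like one is on its -y side. Each is a pair of grey upright prongs 9 mm square, 75 to 84 mm from the axis, top at 199 mm, with an 11 mm gap between them for the 8 mm bolt of a tab.
- lid: Dark grey round lid, 143 mm across, 0.19 to 0.3 kg, right way up on the counter. Origin: centre of the lower edge of its skirt; z up; tabs on its y axis, alike both ways round. Disc top at 15 mm, hub block 30 (x) by 32 mm (y) up to 51 mm. A chamfered plug under it, 107 mm across, 10 mm deep, reaches to 1 mm above the skirt's edge and enters the bowl's mouth.
- lid_grip (a point): Point on the lid's axis between its tabs, 41 mm above its origin. The tabs: upright orange plates either side of the hub, 34 mm wide (x), 6 mm thick, 15.5 to 54.5 mm high, 62 mm over both at rest and 48 mm squeezed right in. Fingers close along the lid's y; their tips may stand on the flat orange slides below (top 20 mm above origin) and press the lid down through them.
- bolt (a point): End of tab_left's slide, its bolt (8 mm wide, 4.5 mm thick, 15.5 to 20 mm above the lid's origin): 79 mm from the lid's axis at rest, 72 mm with the tab squeezed right in. The slide runs out along y from the tab's foot. A like bolt is on the other side.
- hook (a point): Top of one of four hooks inside the lid's skirt, 62 mm from the axis, 4 mm above the lid's origin; 21 mm wide, 4 mm thick, at 45, 135, 225, 315 degrees from its x axis. With the lid turned 30 to 60 degrees (45 best) anticlockwise from home they pass between the ears; it then rests on the seal, origin at 176 mm. Pressed 3.3 to 4.4 mm down (the lid's weight and 19 to 23 N of push) they pass under.
- tab_left (a joint): Travel of the orange tab at the lid's +y side, m: 0 fully out as at rest, 0.007 squeezed right in to the hub. Its spring pushes out with 3 N at 0, 9 N at 0.007. A grip of about 20 N holds both in and does for turning; over 30 N is too rough. 0.005 lets its bolt pass the prongs; else the bolt strikes a prong and the lid cannot be turned home.
- tab_right (a joint): The same for the tab at the lid's -y side. Home: y axes of lid and processor in line (either way round), hooks against the stops, tabs out, bolts in the gaps of the catches; let go, the seal lifts the lid against the ears, origin at 173 mm.
- ramekin: Small white ceramic bowl with butter, 76 mm across, 34 mm high, between lid and processor. Origin: centre of its underside. To be left alone.
- kraft_tray: Brown open tray, 110 by 160 by 52 mm, beyond the work. Origin: centre of its underside. To be left alone.
- spatula: Grey spatula 270 mm long lying at the left. Origin: on its underside, near its middle. To be left alone.
- glass_bowl: Small glass bowl of dried berries, 90 mm across, 48 mm high, at the right. Origin: centre of its underside. To be left alone.
Mind the look-alikes: they are no part of the job. What is meant by the lid is not blue, and is the larger of those in its own colour.

How it is judged:
By the outcome, as a careful person would: the job done as asked, in the order asked, and still so for the second after the job is handed in, with the robot touching nothing.
It also fails if it takes over 69 s, if anything falls off the work surface, if the arm or the gripper's body presses on something with over 40 N, if the wrist force passes 120 N, or if a joint passes its speed limit or range.

## Robot

A 7-joint arm with a two-finger parallel gripper is mounted at the origin on the work surface. World frame = base frame: x ahead of the robot, y to its left, z up, the work surface at z = 0. Lengths are in m, angles in rad, forces in N, time in s.
With the tool pointing down it reaches from about 0.425 to 0.875 m from the base axis. Payload 4.7 kg.
Tool frame: the origin (TCP) lies at the very end of the fingers, on their centre line; the grasp point (between the pads) lies 19 mm behind it; z points along the fingers, y is the line along which they close (so a half turn about z gives the same grasp; the last joint's range is limited). The gripper opens to 87 mm and grips with 3 to 60 N. Pads are 19 mm wide; open, the fingers measure 117 mm over their backs; the gripper's body (75 mm by 190 mm) begins 51 mm behind the grasp point.
Start: joints at [1.237, 0.321, -0.07, 1.45, 0.023, 1.371, -0.057], TCP at [0.222, -0.611, 0.223] pointing down, gripper open.
Joint ranges: [-2.86, 2.86], [-0.3, 2.09], [-1.38, 1.24], [0.06, 2.45], [-1.56, 4.7], [0.09, 2.05], [-2.69, 2.69]. Speed limits (rad/s): [2.57, 2.57, 3.14, 3.14, 3.14, 3.14, 3.14].

## Interface

Orientations are given as a rotation vector (axis times angle).
In Python, from bench import ctrl, vision gives the robot as it stands.
- The arm moves only by the tool jog_arm, never from a script. Its argument "increments" is a list of rows, each an object of numbers: "tx", "ty", "tz": the shift along the tool's x, y, z in mm; "wx", "wy", "wz": the turn, a rotation vector about the tool's x, y, z in rad; "gripper": the opening, from 0 (shut) to 1 (fully open). In form: [{"tx": .., "ty": .., "tz": .., "wx": .., "wy": .., "wz": .., "gripper": ..}, ...]. A call has exactly 5 rows; each row is the pose to reach, as a shift and turn from the pose commanded when the call began, along the tool's axes at that moment; what a row does not reach only later rows make up. A row lasts 1/12 s, in which the tool goes at most 41.7 mm and 7.16 degrees, less where a joint would pass 70% of its speed; a pose out of reach is approached as far as the arm can. A call with a gripper value outside its range is refused whole. The fingers move at their own pace and stop on an object; "grip_force" is the grip in N (left out, the last holds). Time passes only in rows, so rows that repeat a pose let the fingers close, or fill a call up. It gives the time, the measured TCP pose, the force, the opening and the grip force at its end, in the units of the state.
- ctrl.get_state(): the state, without advancing time (a new reading comes with each control period).
- vision.get_image(name): name is "side" or "top" or "wrist"; returns a dict with "color" (384x512x3 uint8, blue, green, red), "fx", "fy", "cx", "cy" (pixels), "extrinsics" (4x4, takes a point from world to camera coordinates). Camera axes: x right, y down, z forward; pixel columns grow to the right and rows downward; lengths in m; the calibration is good to about 2 mm. A picture is of the moment at which its call begins. There is no depth.
- ctrl.close_job(): hands the job in; it is judged then, once.
Trained networks look in the newest picture that a camera, given by its name, has taken for a name from the list of things; names that differ only in an ending like _2 or _b are one class to them, and where a whole thing is asked for, a point or a joint stands for the part that bears it (a point fixed in the world has none). Each returns a list of dicts, best first, with "conf" (0 to 1); they miss things now and then, are a little off and sometimes report something else, mostly with a low value. They report only what shows in the picture. A call takes as long as a camera call. They do not tell look-alikes from the thing itself.
- vision.spot_in(camera, thing): "bbox" ([left, top, right, bottom] in pixels, round what is visible of it).
The state is a dict: "time": time; "joint_positions": joint angles; "qd": joint speeds; "joint_torque": joint torques, N m; "position": TCP position; "tool_rot": TCP orientation; "ft_force": force on the tool from outside, world axes, zero at the start; "torque": the same for the moment, N m; "grip_width": opening from 0.0 (shut) to 1.0 (fully open); "grip_force": force on a finger pad.
Only numpy, scipy, OpenCV 4.12 (cv2) and the standard library are available. Lean on these libraries where they do the work, as an engineer would, in place of code of your own. Each camera call takes 0.05 s, during which the arm holds its last target. There are 200 camera calls.

## Working session

There is one attempt and no reset: what is moved stays moved. The work goes in short steps, Python scripts to look and compute and a tool call to move; the robot and the scene stay as the last step left them, time stands still between calls to the robot, and variables do not carry over. Pictures are saved under pics/ and viewed, at most 10 in all, crops included, and the job is handed in when it is done.

Besides the shell and the picture viewer there is one more tool, called by a JSON object that holds its "op" and its "data". jog_arm: Moves the arm, as the interface text tells. Its arguments: {"type":"object","properties":{"increments":{"type":"array"},"grip_force":{"type":"number"}},"required":["increments"]}

```bash
mkdir -p pics; cat > h.py <<'E'
import numpy as np, cv2
from bench import ctrl, vision
from scipy.spatial.transform import Rotation as R
def ray(im,u,v):
    E=np.array(im["extrinsics"]);d=np.array([(u-im["cx"])/im["fx"],(v-im["cy"])/im["fy"],1])
    return -E[:3,:3].T@E[:3,3], E[:3,:3].T@d
def atz(im,u,v,z):
    c,d=ray(im,u,v);return c+d*(z-c[2])/d[2]
def proj(im,p):
    E=np.array(im["extrinsics"]);q=E[:3,:3]@np.array(p)+E[:3,3]
    return np.array([im["fx"]*q[0]/q[2]+im["cx"],im["fy"]*q[1]/q[2]+im["cy"]])
E
python3 - <<'E'
from h import *
for n in("top","side"):
    im=vision.get_image(n);cv2.imwrite(f"pics/{n}0.png",im["color"])
    print(n,np.round(ray(im,256,192)[0],3),im["fx"])
    for t in("processor","bowl","catch","lid","tab_left","bolt","ramekin","kraft_tray","spatula","glass_bowl"):
        for d in vision.spot_in(n,t)[:4]: print(t,np.round(d["bbox"]).astype(int),round(d["conf"],2))
s=ctrl.get_state();print({k:np.round(v,3) for k,v in s.items()})
E
```

```text
top [ 0.481 -0.01   1.167] 369.19979900181204
processor [294 196 344 238] 0.73
processor [150 192 221 255] 0.6
processor [297 216 311 217] 0.54
catch [150 194 209 244] 0.56
lid [305 137 352 183] 0.77
lid [302 256 328 285] 0.76
tab_left [319 137 331 148] 0.4
bolt [320 139 329 153] 0.41
ramekin [246 195 273 219] 0.57
kraft_tray [238 129 291 170] 0.66
kraft_tray [245 197 268 222] 0.34
spatula [ 85 191 113 277] 0.7
glass_bowl [151 198 212 251] 0.69
glass_bowl [400 223 432 255] 0.66
side [-0.006  0.963  0.996] 486.7913649809434
processor [214 213 280 298] 0.67
bowl [216 211 281 269] 0.62
catch [216 209 281 271] 0.64
catch [283 179 322 209] 0.42
lid [242 157 285 189] 0.74
tab_left [294 186 307 204] 0.55
tab_left [348 210 357 219] 0.49
tab_left [243 161 262 176] 0.38
bolt [348 207 355 221] 0.63
bolt [241 159 259 171] 0.38
ramekin [263 212 273 218] 0.56
kraft_tray [195 174 253 226] 0.89
spatula [135 329 248 377] 0.71
spatula [216 208 281 268] 0.47
glass_bowl [346 147 372 161] 0.89
glass_bowl [226 210 268 243] 0.65
{'time': np.float64(1.1), 'joint_positions': array([ 1.237,  0.321, -0.07 ,  1.45 ,  0.023,  1.371, -0.057]), 'qd': array([ 0.001, -0.   , -0.   , -0.001,  0.001,  0.   ,  0.001]), 'joint_torque': array([-0.0000e+00, -4.9113e+01, -4.0300e-01, -3.1278e+01, -6.3000e-02,
        3.4000e-02,  0.0000e+00]), 'position': array([ 0.221, -0.611,  0.223]), 'tool_rot': array([ 3.094,  0.544, -0.   ]), 'ft_force': array([ 0.001, -0.192, -0.691]), 'torque': array([ 0.003, -0.014,  0.021]), 'grip_force': np.float64(0.0), 'grip_width': np.float64(0.998)}
```

View pics/top0.png

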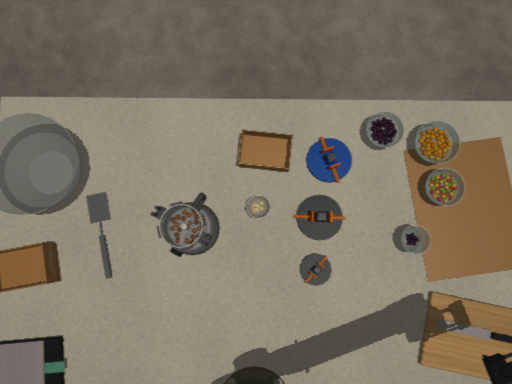

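View pics/side0.png

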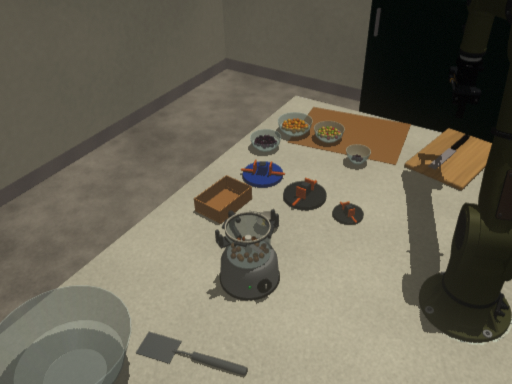

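```bash
python3 - <<'E'
from h import *
im=vision.get_image("top");c=im["color"]
a=cv2.resize(c[175:265,140:230],(400,400),interpolation=3);b=cv2.resize(c[175:295,275:365][0:90],(400,400),interpolation=3)
cv2.imwrite("pics/crop.png",np.hstack([a,b]))
hsv=cv2.cvtColor(c,cv2.COLOR_BGR2HSV)
m=cv2.inRange(hsv,(5,140,80),(20,255,255));m[:,:285]=0;m[:,360:]=0;m[:190]=0;m[240:]=0
v,u=np.nonzero(m);print(len(u),u.min(),u.max(),v.min(),v.max(),u.mean(),v.mean())
g=(hsv[...,2]<90).astype(np.uint8);g[:,:285]=0;g[:,355:]=0;g[:185]=0;g[245:]=0
v,u=np.nonzero(g);print("dark",u.min(),u.max(),v.min(),v.max())
for uv in((319.5,217),): print(atz(im,*uv,0.015))
print("bowl rim",atz(im,183,226,0.182), proj(im,(0.4,0.2,0)))
print(atz(im,201,198,.17),atz(im,157,211,.19),atz(im,176,251,.08))
E
```

```text
151 295 344 211 222 319.6953642384106 216.3774834437086
dark 296 341 195 239
[ 0.56357049 -0.19841818  0.015     ]
bowl rim [0.52396753 0.19299464 0.182     ] [191.35740221 268.47618855]
[0.6010918  0.14895811 0.17      ] [0.56274904 0.26181639 0.19      ] [0.4553646  0.23202701 0.08      ]
```

View pics/crop.png

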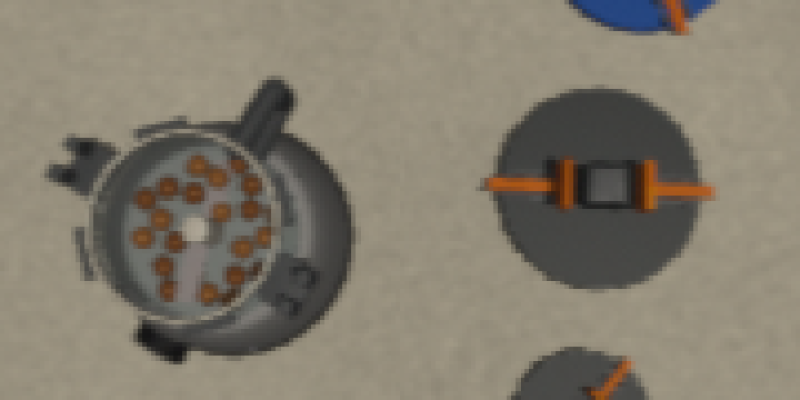

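Look-alikes: the blue lid (329,160), the large dark lid (319,217) and the small dark lid (316,269). I choose the large dark one. The crop confirms it: tabs almost along world y, centre about (0.564,-0.198). The processor's rim centre is near px (183,226), with its catches at (157,212) and (206,239), so its yaw is about -29°.

```bash
cat >> h.py <<'E'
def plan(target,ydeg,n=1,pos=None,a=None):
    """n calls from the present (or given) pose to target, fingers' y at ydeg in world; tool assumed down"""
    s=ctrl.get_state()
    if pos is None: pos=s["position"]
    M=R.from_rotvec(s["tool_rot"]).as_matrix()
    if a is None: a=np.arctan2(M[1,0],M[0,0])
    print("pos",np.round(pos,4),"ydeg",round(np.degrees(a)-90,2),"tool z",np.round(M[:,2],4))
    d=(np.array(target)-pos)/n; w=((np.radians(ydeg+90)-a+np.pi)%(2*np.pi)-np.pi)/n
    for i in range(n):
        x=np.array([np.cos(a),np.sin(a)]);y=np.array([np.sin(a),-np.cos(a)])
        print("tx %.1f ty %.1f tz %.1f wz %.4f"%(1e3*d[:2]@x,1e3*d[:2]@y,-1e3*d[2],-w)); a+=w
E
python3 - <<'E'
from h import *
plan((0.563,-0.198,0.20),88,5)
im=vision.get_image("wrist");E=np.array(im["extrinsics"]);s=ctrl.get_state()
M=R.from_rotvec(s["tool_rot"]).as_matrix();c,d=ray(im,im["cx"],im["cy"])
print("cam in tool",M.T@(c-s["position"]),M.T@d,im["fx"])
top=vision.get_image("top")
for z,uv in((.19,(157.5,212)),(.19,(206.4,239.1)),(.187,(182.75,225.6))): print(atz(top,*uv,z))
E
```

```text
pos [ 0.2215 -0.6111  0.2226] ydeg -70.07 tool z [-0.e+00 -1.e-04 -1.e+00]
tx 92.4 ty -54.4 tz 4.5 wz -0.5518
tx 107.2 ty 2.1 tz 4.5 wz -0.5518
tx 90.2 ty 58.0 tz 4.5 wz -0.5518
tx 46.4 ty 96.6 tz 4.5 wz -0.5518
tx -11.1 ty 106.6 tz 4.5 wz -0.5518
cam in tool [ 0.0676761   0.00042202 -0.16209058] [-2.49476067e-01 -8.53300949e-04  9.68380588e-01] 333.8534713134654
[0.56009655 0.26037674 0.19      ]
[0.48976489 0.12853392 0.19      ]
[0.52480061 0.19266423 0.187     ]
```

{"op": "jog_arm", "data": {"increments": [{"tx":18,"ty":-11,"tz":1,"wz":-0.11,"gripper":1},{"tx":37,"ty":-22,"tz":2,"wz":-0.22,"gripper":1},{"tx":55,"ty":-33,"tz":3,"wz":-0.33,"gripper":1},{"tx":74,"ty":-44,"tz":4,"wz":-0.44,"gripper":1},{"tx":92,"ty":-54,"tz":5,"wz":-0.55,"gripper":1}]}}

```text
validation failed for argument at $.in...
```

{"op": "jog_arm", "data": {"increments": [{"tx":21,"ty":0,"tz":1,"wz":-0.11,"gripper":1},{"tx":43,"ty":1,"tz":2,"wz":-0.22,"gripper":1},{"tx":64,"ty":1,"tz":3,"wz":-0.33,"gripper":1},{"tx":86,"ty":2,"tz":4,"wz":-0.44,"gripper":1},{"tx":107,"ty":2,"tz":5,"wz":-0.55,"gripper":1}]}}

```text
validation failed for argument at $.in...
```

{"op": "jog_arm", "data": {"increments": [{"tx":18,"ty":12,"tz":1,"wz":-0.11,"gripper":1},{"tx":36,"ty":23,"tz":2,"wz":-0.22,"gripper":1},{"tx":54,"ty":35,"tz":3,"wz":-0.33,"gripper":1},{"tx":72,"ty":46,"tz":4,"wz":-0.44,"gripper":1},{"tx":90,"ty":58,"tz":5,"wz":-0.55,"gripper":1}]}}

```text
validation failed for argument at $.in...
```

```bash
python3 - <<'E'
from h import *
plan((0.563,-0.198,0.20),88,2)
print(np.round(ctrl.get_state()["joint_positions"],2))
E
```

```text
pos [ 0.2215 -0.6111  0.2226] ydeg -70.07 tool z [-0.e+00 -1.e-04 -1.e+00]
tx 230.9 ty -136.0 tz 11.3 wz -1.3794
tx 177.4 ty 200.8 tz 11.3 wz -1.3794
[ 1.24  0.32 -0.07  1.45  0.02  1.37 -0.06]
```

{"op": "jog_arm", "data": {"increments": [{"tx":18,"ty":-11,"tz":1,"wx":0,"wy":0,"wz":-0.11,"gripper":1},{"tx":37,"ty":-22,"tz":2,"wx":0,"wy":0,"wz":-0.22,"gripper":1},{"tx":55,"ty":-33,"tz":3,"wx":0,"wy":0,"wz":-0.33,"gripper":1},{"tx":74,"ty":-44,"tz":4,"wx":0,"wy":0,"wz":-0.44,"gripper":1},{"tx":92,"ty":-54,"tz":5,"wx":0,"wy":0,"wz":-0.55,"gripper":1}]}}

```text
time: 1.67
position: [0.2903, -0.528, 0.2176]
tool_rot: [2.826, 1.371, 0.0]
ft_force: [0.3, -0.4, -0.3]
grip_width: 1.001
grip_force: 0.0
```

{"op": "jog_arm", "data": {"increments": [{"tx":21,"ty":0,"tz":1,"wx":0,"wy":0,"wz":-0.11,"gripper":1},{"tx":43,"ty":1,"tz":2,"wx":0,"wy":0,"wz":-0.22,"gripper":1},{"tx":64,"ty":1,"tz":3,"wx":0,"wy":0,"wz":-0.33,"gripper":1},{"tx":86,"ty":2,"tz":4,"wx":0,"wy":0,"wz":-0.44,"gripper":1},{"tx":107,"ty":2,"tz":5,"wx":0,"wy":0,"wz":-0.55,"gripper":1}]}}

```text
time: 2.08
position: [0.3586, -0.4457, 0.2127]
tool_rot: [2.348, 2.087, -0.0]
ft_force: [-0.4, -0.7, -0.2]
grip_width: 0.999
grip_force: 0.0
```

{"op": "jog_arm", "data": {"increments": [{"tx":18,"ty":12,"tz":1,"wx":0,"wy":0,"wz":-0.11,"gripper":1},{"tx":36,"ty":23,"tz":2,"wx":0,"wy":0,"wz":-0.22,"gripper":1},{"tx":54,"ty":35,"tz":3,"wx":0,"wy":0,"wz":-0.33,"gripper":1},{"tx":72,"ty":46,"tz":4,"wx":0,"wy":0,"wz":-0.44,"gripper":1},{"tx":90,"ty":58,"tz":5,"wx":0,"wy":0,"wz":-0.55,"gripper":1}]}}

```text
time: 2.5
position: [0.4269, -0.3636, 0.2077]
tool_rot: [1.693, 2.646, -0.001]
ft_force: [1.0, 0.4, 0.5]
grip_width: 0.996
grip_force: 0.0
```

{"op": "jog_arm", "data": {"increments": [{"tx":9,"ty":19,"tz":1,"wx":0,"wy":0,"wz":-0.11,"gripper":1},{"tx":18,"ty":39,"tz":2,"wx":0,"wy":0,"wz":-0.22,"gripper":1},{"tx":28,"ty":58,"tz":3,"wx":0,"wy":0,"wz":-0.33,"gripper":1},{"tx":37,"ty":78,"tz":4,"wx":0,"wy":0,"wz":-0.44,"gripper":1},{"tx":46,"ty":97,"tz":5,"wx":0,"wy":0,"wz":-0.55,"gripper":1}]}}

```text
time: 2.92
position: [0.4964, -0.2814, 0.2027]
tool_rot: [0.911, 3.006, -0.0]
ft_force: [0.1, -1.0, 1.0]
grip_width: 0.998
grip_force: 0.0
```

{"op": "jog_arm", "data": {"increments": [{"tx":-2,"ty":26,"tz":1,"wx":0,"wy":0,"wz":-0.12,"gripper":1},{"tx":-5,"ty":50,"tz":2,"wx":0,"wy":0,"wz":-0.24,"gripper":1},{"tx":-8,"ty":74,"tz":3,"wx":0,"wy":0,"wz":-0.36,"gripper":1},{"tx":-11,"ty":98,"tz":4,"wx":0,"wy":0,"wz":-0.48,"gripper":1},{"tx":-11,"ty":107,"tz":5,"wx":0,"wy":0,"wz":-0.55,"gripper":1}]}}

```text
time: 3.33
position: [0.567, -0.1958, 0.1978]
tool_rot: [0.053, 3.139, 0.003]
ft_force: [-0.3, 0.5, 0.1]
grip_width: 1.003
grip_force: 0.0
```

```bash
python3 - <<'E'
from h import *
plan((0.563,-0.198,0.20),88,1)
print(np.round(ctrl.get_state()["joint_positions"],2))
im=vision.get_image("wrist");cv2.imwrite("pics/w1.png",im["color"])
hsv=cv2.cvtColor(im["color"],cv2.COLOR_BGR2HSV)
m=cv2.inRange(hsv,(5,150,80),(20,255,255))
n,l,st,ce=cv2.connectedComponentsWithStats(m)
for i in range(1,n):
    if st[i][4]>150: print(st[i],ce[i].round(1))
for z in(0,.05):print(z,proj(im,(.563,-.198,z)))
E
```

```text
pos [ 0.567  -0.1958  0.1978] ydeg 88.06 tool z [ 0.002  0.002 -1.   ]
tx 3.9 ty -2.4 tz -2.2 wz 0.0011
[ 0.85  0.29 -0.67  1.6   0.18  1.31  1.69]
[224   3  33  49 499] [240.7  24.9]
[175 157  52  41 677] [208.4 175.2]
[275 157  52  40 665] [292.  174.3]
[202 282  31  43 618] [215.8 306.9]
0 [250.19206308 168.93365003]
0.05 [249.98857188 178.33354453]
```

View pics/w1.png

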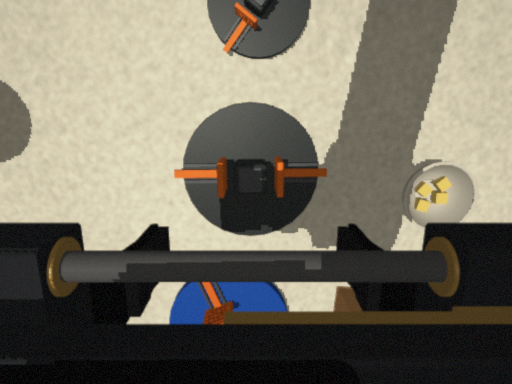

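```bash
python3 - <<'E'
from h import *
im=vision.get_image("wrist");hsv=cv2.cvtColor(im["color"],cv2.COLOR_BGR2HSV)
m=cv2.inRange(hsv,(5,150,80),(20,255,255));m[:140]=0;m[210:]=0
v,u=np.nonzero(m);L=u<=180;Rr=u>=320
a=atz(im,u.min(),v[L].mean(),.0178);b=atz(im,u.max()+1,v[Rr].mean(),.0178)
print(a,b,np.linalg.norm(a-b),(a+b)/2,np.degrees(np.arctan2(*(b-a)[1::-1])))
# disc fit
g=((hsv[...,2]<110)|(m>0)).astype(np.uint8);g[:95]=0;g[222:]=0
c,_=cv2.findContours(g,0,1)
from scipy.optimize import least_squares
p=max((q for q in c if cv2.pointPolygonTest(q,(250,160),False)>0),key=len)[:,0]
p=p[(p[:,1]<168)&(p[:,0]<322)&(p[:,0]>180)]
w=np.array([atz(im,x,y,.015)[:2] for x,y in p])
r=least_squares(lambda q:np.hypot(*(w-q[:2]).T)-q[2],(.56,-.2,.07),loss="soft_l1",f_scale=.001);print(r.x,len(p))
E
```

```text
[ 0.56198189 -0.27613905  0.0178    ] [ 0.56584814 -0.11811129  0.0178    ] 0.1580750417589221 [ 0.56391502 -0.19712517  0.0178    ] 88.59850179565498
[ 0.56370508 -0.19760867  0.07008945] 190
```

```bash
python3 - <<'E'
from h import *
plan((0.5638,-0.1973,0.0215),88.6,1)
E
```

```text
pos [ 0.5658 -0.197   0.1975] ydeg 87.75 tool z [ 5.0e-04  1.5e-03 -1.0e+00]
tx 2.0 ty -0.4 tz 176.0 wz -0.0148
```

{"op": "jog_arm", "data": {"increments": [{"tx":1,"ty":0,"tz":25,"wx":0,"wy":0,"wz":-0.01,"gripper":1},{"tx":2,"ty":0,"tz":50,"wx":0,"wy":0,"wz":-0.017,"gripper":1},{"tx":2,"ty":0,"tz":75,"wx":0,"wy":0,"wz":-0.017,"gripper":1},{"tx":2,"ty":0,"tz":100,"wx":0,"wy":0,"wz":-0.017,"gripper":1},{"tx":2,"ty":0,"tz":115,"wx":0,"wy":0,"wz":-0.017,"gripper":1}]}}

```text
time: 3.85
position: [0.5603, -0.2014, 0.0798]
tool_rot: [-0.05, -3.138, 0.0]
ft_force: [-0.9, -0.2, -0.3]
grip_width: 1.001
grip_force: 0.0
```

```bash
python3 - <<'E'
from h import *
plan((0.5638,-0.1973,0.0215),88.6,1)
E
```

```text
pos [ 0.5603 -0.2014  0.0798] ydeg 88.19 tool z [-3.6e-03 -1.0e-04 -1.0e+00]
tx -3.4 ty 4.2 tz 58.3 wz -0.0072
```

{"op": "jog_arm", "data": {"increments": [{"tx":0,"ty":0,"tz":5,"wx":0,"wy":0,"wz":0,"gripper":1},{"tx":0,"ty":0,"tz":10,"wx":0,"wy":0,"wz":0,"gripper":1},{"tx":0,"ty":0,"tz":10,"wx":0,"wy":0,"wz":0,"gripper":1},{"tx":0,"ty":0,"tz":10,"wx":0,"wy":0,"wz":0,"gripper":1},{"tx":0,"ty":0,"tz":10,"wx":0,"wy":0,"wz":0,"gripper":1}]}}

```text
time: 4.27
position: [0.5635, -0.2002, 0.0739]
tool_rot: [0.043, 3.139, -0.002]
ft_force: [0.0, -0.1, 1.4]
grip_width: 1.003
grip_force: 0.0
```

```bash
python3 - <<'E'
from h import *
plan((0.5638,-0.1973,0.0215),88.6,1)
E
```

```text
pos [ 0.5635 -0.2002  0.0739] ydeg 88.43 tool z [ 0.002  -0.0012 -1.    ]
tx -0.2 ty 2.9 tz 52.4 wz -0.0030
```

{"op": "jog_arm", "data": {"increments": [{"tx":0,"ty":2,"tz":8,"wx":0,"wy":0,"wz":0,"gripper":1},{"tx":0,"ty":3,"tz":16,"wx":0,"wy":0,"wz":0,"gripper":1},{"tx":0,"ty":3,"tz":20,"wx":0,"wy":0,"wz":0,"gripper":1},{"tx":0,"ty":3,"tz":24,"wx":0,"wy":0,"wz":0,"gripper":1},{"tx":0,"ty":3,"tz":24,"wx":0,"wy":0,"wz":0,"gripper":1}]}}

```text
time: 4.68
position: [0.5619, -0.1964, 0.0472]
tool_rot: [-0.042, -3.139, -0.001]
ft_force: [0.4, 0.8, -0.1]
grip_width: 1.001
grip_force: 0.0
```

```bash
python3 - <<'E'
from h import *
plan((0.5638,-0.1973,0.0215),88.6,1)
E
```

```text
pos [ 0.5619 -0.1964  0.0472] ydeg 88.47 tool z [-1.9e-03  8.0e-04 -1.0e+00]
tx -1.9 ty -0.9 tz 25.7 wz -0.0022
```

{"op": "jog_arm", "data": {"increments": [{"tx":-1,"ty":0,"tz":8,"wx":0,"wy":0,"wz":0,"gripper":1},{"tx":-1,"ty":0,"tz":15,"wx":0,"wy":0,"wz":0,"gripper":1},{"tx":-1,"ty":0,"tz":20,"wx":0,"wy":0,"wz":0,"gripper":1},{"tx":-1,"ty":0,"tz":23,"wx":0,"wy":0,"wz":0,"gripper":1},{"tx":-1,"ty":0,"tz":24,"wx":0,"wy":0,"wz":0,"gripper":1}]}}

```text
time: 5.1
position: [0.5632, -0.1966, 0.0236]
tool_rot: [-0.042, -3.14, -0.001]
ft_force: [-0.9, 0.8, 0.6]
grip_width: 0.998
grip_force: 0.0
```

{"op": "jog_arm", "data": {"increments": [{"tx":0,"ty":0,"tz":0,"wx":0,"wy":0,"wz":0,"gripper":1},{"tx":0,"ty":0,"tz":0,"wx":0,"wy":0,"wz":0,"gripper":1},{"tx":0,"ty":0,"tz":0,"wx":0,"wy":0,"wz":0,"gripper":1},{"tx":0,"ty":0,"tz":0,"wx":0,"wy":0,"wz":0,"gripper":1},{"tx":0,"ty":0,"tz":0,"wx":0,"wy":0,"wz":0,"gripper":1}]}}

```text
time: 5.52
position: [0.564, -0.1968, 0.0249]
tool_rot: [0.042, 3.141, -0.001]
ft_force: [-0.7, 0.0, 0.3]
grip_width: 0.995
grip_force: 0.0
```

```bash
python3 - <<'E'
from h import *
plan((0.5638,-0.1973,0.0215),88.6,1)
E
```

```text
pos [ 0.564  -0.1968  0.0249] ydeg 88.46 tool z [ 5.e-04 -4.e-04 -1.e+00]
tx 0.2 ty -0.5 tz 3.4 wz -0.0024
```

{"op": "jog_arm", "data": {"increments": [{"tx":0,"ty":0,"tz":2,"wx":0,"wy":0,"wz":0,"gripper":0.9},{"tx":0,"ty":0,"tz":3,"wx":0,"wy":0,"wz":0,"gripper":0.83},{"tx":0,"ty":0,"tz":3,"wx":0,"wy":0,"wz":0,"gripper":0.78},{"tx":0,"ty":0,"tz":3,"wx":0,"wy":0,"wz":0,"gripper":0.74},{"tx":0,"ty":0,"tz":3,"wx":0,"wy":0,"wz":0,"gripper":0.71}], "grip_force": 18}}

```text
time: 5.93
position: [0.5637, -0.1967, 0.0215]
tool_rot: [-0.042, -3.141, 0.0]
ft_force: [0.9, 0.0, -1.1]
grip_width: 0.753
grip_force: 0.0
```

{"op": "jog_arm", "data": {"increments": [{"tx":0,"ty":0,"tz":0,"wx":0,"wy":0,"wz":0,"gripper":0.68},{"tx":0,"ty":0,"tz":0,"wx":0,"wy":0,"wz":0,"gripper":0.64},{"tx":0,"ty":0,"tz":0,"wx":0,"wy":0,"wz":0,"gripper":0.6},{"tx":0,"ty":0,"tz":0,"wx":0,"wy":0,"wz":0,"gripper":0.56},{"tx":0,"ty":0,"tz":0,"wx":0,"wy":0,"wz":0,"gripper":0.52}], "grip_force": 18}}

```text
time: 6.35
position: [0.5638, -0.1968, 0.0216]
tool_rot: [-0.042, -3.141, 0.0]
ft_force: [-0.1, -0.2, 0.1]
grip_width: 0.558
grip_force: 8.5
```

{"op": "jog_arm", "data": {"increments": [{"tx":0,"ty":0,"tz":0,"wx":0,"wy":0,"wz":0,"gripper":0.5},{"tx":0,"ty":0,"tz":0,"wx":0,"wy":0,"wz":0,"gripper":0.5},{"tx":0,"ty":0,"tz":0,"wx":0,"wy":0,"wz":0,"gripper":0.5},{"tx":0,"ty":0,"tz":0,"wx":0,"wy":0,"wz":0,"gripper":0.5},{"tx":0,"ty":0,"tz":0,"wx":0,"wy":0,"wz":0,"gripper":0.5}], "grip_force": 20}}

```text
time: 6.77
position: [0.5637, -0.1969, 0.0216]
tool_rot: [-0.042, -3.141, 0.0]
ft_force: [-0.7, -0.2, 2.2]
grip_width: 0.543
grip_force: 20.0
```

```bash
python3 - <<'E'
from h import *
plan((0.5638,-0.1973,0.0215),88.6,1)
s=ctrl.get_state();print(s["grip_width"],s["grip_force"],s["ft_force"],s["torque"])
E
```

```text
pos [ 0.5637 -0.1969  0.0216] ydeg 88.46 tool z [-1.e-04 -3.e-04 -1.e+00]
tx -0.1 ty -0.4 tz 0.1 wz -0.0024
0.542684371916232 20.00019216007786 [-0.65155065 -0.15323946  2.18260708] [-0.04157886 -0.02498039  0.01879583]
```

{"op": "jog_arm", "data": {"increments": [{"tx":0,"ty":0,"tz":-3,"wx":0,"wy":0,"wz":0,"gripper":0.5},{"tx":0,"ty":0,"tz":-12,"wx":0,"wy":0,"wz":0,"gripper":0.5},{"tx":0,"ty":0,"tz":-27,"wx":0,"wy":0,"wz":0,"gripper":0.5},{"tx":0,"ty":0,"tz":-45,"wx":0,"wy":0,"wz":0,"gripper":0.5},{"tx":0,"ty":0,"tz":-65,"wx":0,"wy":0,"wz":0,"gripper":0.5}]}}

```text
time: 7.18
position: [0.5631, -0.1961, 0.0868]
tool_rot: [-0.041, -3.14, -0.002]
ft_force: [0.4, 0.3, -1.8]
grip_width: 0.551
grip_force: 20.0
```

{"op": "jog_arm", "data": {"increments": [{"tx":0,"ty":0,"tz":-22,"wx":0,"wy":0,"wz":0,"gripper":0.5},{"tx":0,"ty":5,"tz":-46,"wx":0,"wy":0,"wz":0,"gripper":0.5},{"tx":0,"ty":12,"tz":-72,"wx":0,"wy":0,"wz":0,"gripper":0.5},{"tx":0,"ty":25,"tz":-100,"wx":0,"wy":0,"wz":0,"gripper":0.5},{"tx":0,"ty":40,"tz":-125,"wx":0,"wy":0,"wz":0,"gripper":0.5}]}}

```text
time: 7.6
position: [0.5646, -0.1568, 0.2134]
tool_rot: [0.044, 3.141, -0.0]
ft_force: [0.9, -0.8, -2.2]
grip_width: 0.545
grip_force: 20.0
```

```bash
python3 - <<'E'
from h import *
plan((0.63,0.19,0.38),88.6,3)
s=ctrl.get_state();print(s["grip_width"],s["grip_force"],s["ft_force"],s["torque"],s["time"])
im=vision.get_image("top");c=cv2.resize(im["color"][180:270,135:245],None,fx=7,fy=6.5,interpolation=3)
c=cv2.resize(im["color"][182:262,145:235],None,fx=7,fy=7,interpolation=2);cv2.imwrite("pics/proc.png",c)
E
```

```text
pos [ 0.5646 -0.1568  0.2134] ydeg 88.39 tool z [ 4.e-04 -3.e-04 -1.e+00]
tx -18.5 ty 116.2 tz -55.5 wz -0.0012
tx -18.7 ty 116.2 tz -55.5 wz -0.0012
tx -18.8 ty 116.1 tz -55.5 wz -0.0012
0.5448017419018277 19.998843669891357 [ 0.91956349 -0.8093765  -2.15036423] [ 0.10847607 -0.16779007 -0.0206648 ] 7.6
```

View pics/proc.png

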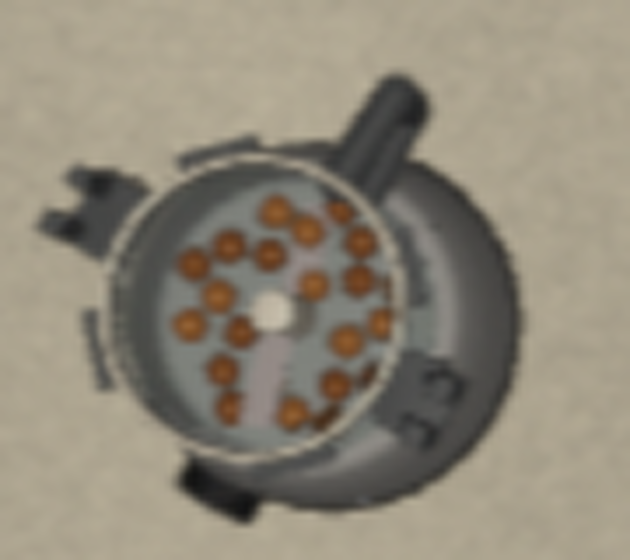

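```bash
python3 - <<'E'
from h import *
from scipy.optimize import minimize
im=vision.get_image("top");hsv=cv2.cvtColor(im["color"],cv2.COLOR_BGR2HSV)
g=im["color"].min(2).astype(np.float32)
t=np.linspace(0,2*np.pi,240)
def f(q):
    P=np.array([proj(im,(q[0]+q[2]*np.cos(a),q[1]+q[2]*np.sin(a),.187)) for a in t],np.float32)
    I=cv2.remap(g,P[None,:,0],P[None,:,1],1)[0]; return -np.minimum(I,200).mean()
for s in((.525,.193,.0565),(.527,.195,.057),(.523,.191,.056)):
    r=minimize(f,s,method="Nelder-Mead",options=dict(initial_simplex=[s]+[np.add(s,d) for d in np.eye(3)*.003]));print(r.x,r.fun)
pt=lambda u,v,z:atz(im,145+(u+.5)/7-.5,182+(v+.5)/7-.5,z)
L=[pt(97,183,.199),pt(68,228,.199)];Q=[pt(447,378,.199),pt(418,432,.199)]
l=sum(L)/2;q=sum(Q)/2
print(L,Q,l,q,(l+q)/2,np.linalg.norm(l-q),np.degrees(np.arctan2(*(l-q)[1::-1])))
E
```

```text
[0.52545345 0.19921638 0.05680935] -122.70291900634766
[0.52545787 0.19921564 0.05681453] -122.69879913330078
[0.52544696 0.19920294 0.05678349] -122.7012710571289
[array([0.57071712, 0.25590463, 0.199     ]), array([0.55362889, 0.2661188 , 0.199     ])] [array([0.4989003 , 0.12219523, 0.199     ]), array([0.47877606, 0.13249107, 0.199     ])] [0.56217301 0.26101171 0.199     ] [0.48883818 0.12734315 0.199     ] [0.52550559 0.19417743 0.199     ] 0.15246403227660357 61.24942626376152
```

{"op": "jog_arm", "data": {"increments": [{"tx":-4,"ty":22,"tz":-11,"wx":0,"wy":0,"wz":0,"gripper":0.5},{"tx":-8,"ty":45,"tz":-22,"wx":0,"wy":0,"wz":0,"gripper":0.5},{"tx":-11,"ty":68,"tz":-33,"wx":0,"wy":0,"wz":0,"gripper":0.5},{"tx":-15,"ty":92,"tz":-44,"wx":0,"wy":0,"wz":0,"gripper":0.5},{"tx":-19,"ty":116,"tz":-55,"wx":0,"wy":0,"wz":0,"gripper":0.5}]}}

```text
time: 8.12
position: [0.5863, -0.041, 0.2656]
tool_rot: [-0.043, -3.139, 0.0]
ft_force: [0.2, -0.2, -2.1]
grip_width: 0.548
grip_force: 20.0
```

{"op": "jog_arm", "data": {"increments": [{"tx":-4,"ty":24,"tz":-11,"wx":0,"wy":0,"wz":0,"gripper":0.5},{"tx":-8,"ty":48,"tz":-22,"wx":0,"wy":0,"wz":0,"gripper":0.5},{"tx":-11,"ty":72,"tz":-33,"wx":0,"wy":0,"wz":0,"gripper":0.5},{"tx":-15,"ty":96,"tz":-44,"wx":0,"wy":0,"wz":0,"gripper":0.5},{"tx":-19,"ty":118,"tz":-55,"wx":0,"wy":0,"wz":0,"gripper":0.5}]}}

```text
time: 8.53
position: [0.6087, 0.0769, 0.3206]
tool_rot: [-0.042, -3.139, 0.001]
ft_force: [-0.5, 0.1, -2.5]
grip_width: 0.549
grip_force: 20.0
```

{"op": "jog_arm", "data": {"increments": [{"tx":-4,"ty":24,"tz":-11,"wx":0,"wy":0,"wz":0,"gripper":0.5},{"tx":-8,"ty":48,"tz":-22,"wx":0,"wy":0,"wz":0,"gripper":0.5},{"tx":-11,"ty":72,"tz":-33,"wx":0,"wy":0,"wz":0,"gripper":0.5},{"tx":-15,"ty":96,"tz":-44,"wx":0,"wy":0,"wz":0,"gripper":0.5},{"tx":-19,"ty":112,"tz":-55,"wx":0,"wy":0,"wz":0,"gripper":0.5}]}}

```text
time: 8.95
position: [0.6306, 0.1899, 0.3752]
tool_rot: [-0.038, -3.139, -0.0]
ft_force: [-1.2, 0.5, -2.4]
grip_width: 0.55
grip_force: 20.0
```

```bash
python3 - <<'E'
from h import *
plan((0.63,0.19,0.38),88.6,1)
s=ctrl.get_state();print(s["grip_width"],s["grip_force"],s["time"],s["joint_positions"])
im=vision.get_image("wrist");cv2.imwrite("pics/w2.png",im["color"])
print(proj(im,(.525,.193,.187)))
E
```

```text
pos [0.6306 0.1899 0.3752] ydeg 88.61 tool z [-2.5e-03  3.0e-04 -1.0e+00]
tx 0.6 ty 0.1 tz -4.8 wz 0.0001
0.5500797068466092 19.999022483825684 8.95 [ 0.21477259  0.4286982  -0.8344995   1.12454266  0.31478716  1.71401047
  1.0198962 ]
[253.37085113  69.87126719]
```

View pics/w2.png

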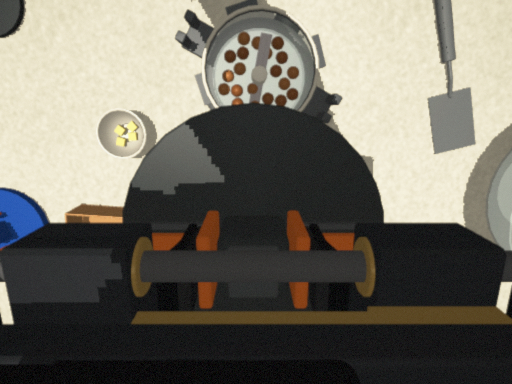

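```bash
python3 - <<'E'
from h import *
from scipy.optimize import minimize
im=vision.get_image("wrist");c=im["color"];g=c.min(2).astype(np.float32)
t=np.linspace(0,2*np.pi,360)
def f(q):
    P=np.array([proj(im,(q[0]+q[2]*np.cos(a),q[1]+q[2]*np.sin(a),.187)) for a in t],np.float32)
    ok=(P[:,1]>0)&(P[:,1]<103)
    I=cv2.remap(g,P[None,:,0],P[None,:,1],1)[0][ok]; return -np.minimum(I,200).mean()
for s in((.525,.197,.0565),(.527,.199,.057),(.523,.200,.056)):
    r=minimize(f,s,method="Nelder-Mead",options=dict(initial_simplex=[s]+[np.add(s,d) for d in np.eye(3)*.003]));print(r.x,r.fun)
x,y,_=r.x;print(ctrl.get_state()["position"])
o=cv2.resize(c[0:125,170:350],None,fx=4.4,fy=4.4,interpolation=2)
P=lambda p:tuple(int(v) for v in ((proj(im,p)-(170,0)+.5)*4.4-.5))
for a in np.radians(np.arange(0,360,6)): cv2.circle(o,P((x+.0565*np.cos(a),y+.0565*np.sin(a),.187)),1,(0,255,0),-1)
for k in(61.5,241.5):
  a=np.radians(k);e=np.array([np.cos(a),np.sin(a)]);n=np.array([-e[1],e[0]])
  for sg in(1,-1):
    q=[P((*(np.array([x,y])+e*rr+n*sg*tt),.199)) for rr,tt in((.075,.0055),(.084,.0055),(.084,.0145),(.075,.0145))]
    cv2.polylines(o,[np.array(q)],True,(0,0,255),1)
cv2.imwrite("pics/w2c.png",o)
E
```

```text
[0.52380741 0.19972324 0.05648179] -153.03810119628906
[0.52377715 0.19971509 0.05646047] -153.0422821044922
[0.52380328 0.19974063 0.05645116] -153.04051208496094
[0.63076111 0.19180869 0.37643687]
```

View pics/w2c.png

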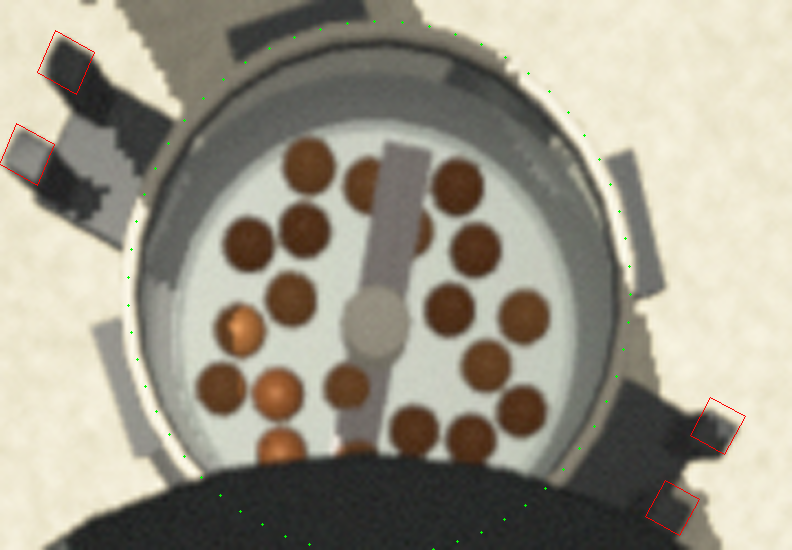

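{"op": "jog_arm", "data": {"increments": [{"tx":15,"ty":0,"tz":10,"wx":0,"wy":0,"wz":-0.05,"gripper":0.5},{"tx":40,"ty":1,"tz":25,"wx":0,"wy":0,"wz":-0.12,"gripper":0.5},{"tx":68,"ty":3,"tz":45,"wx":0,"wy":0,"wz":-0.2,"gripper":0.5},{"tx":92,"ty":5,"tz":63,"wx":0,"wy":0,"wz":-0.27,"gripper":0.5},{"tx":106,"ty":5,"tz":76,"wx":0,"wy":0,"wz":-0.314,"gripper":0.5}]}}

```text
time: 9.47
position: [0.5219, 0.1944, 0.2972]
tool_rot: [0.454, -3.104, 0.003]
ft_force: [-0.2, 0.7, -2.8]
grip_width: 0.545
grip_force: 20.0
```

{"op": "jog_arm", "data": {"increments": [{"tx":0,"ty":0,"tz":5,"wx":0,"wy":0,"wz":0,"gripper":0.5},{"tx":0,"ty":0,"tz":10,"wx":0,"wy":0,"wz":0,"gripper":0.5},{"tx":0,"ty":0,"tz":15,"wx":0,"wy":0,"wz":0,"gripper":0.5},{"tx":0,"ty":0,"tz":15,"wx":0,"wy":0,"wz":0,"gripper":0.5},{"tx":0,"ty":0,"tz":15,"wx":0,"wy":0,"wz":0,"gripper":0.5}]}}

```text
time: 9.88
position: [0.5262, 0.1949, 0.2854]
tool_rot: [0.447, -3.109, -0.001]
ft_force: [0.1, 0.0, -1.8]
grip_width: 0.544
grip_force: 20.0
```

```bash
python3 - <<'E'
from h import *
plan((0.525,0.199,0.215),106.5,1)
s=ctrl.get_state();print(s["grip_width"],s["grip_force"],s["time"],s["joint_positions"],s["ft_force"])
E
```

```text
pos [0.5262 0.1949 0.2854] ydeg -253.62 tool z [-4.e-04  7.e-04 -1.e+00]
tx -0.0 ty 4.2 tz 70.4 wz -0.0022
0.5442970740017942 19.99964565038681 9.8833 [ 0.41978009  0.20325218 -0.94014219  1.55254682  0.1638281   1.46947343
  1.32945097] [ 0.12254027  0.00321316 -1.75629216]
```

{"op": "jog_arm", "data": {"increments": [{"tx":0,"ty":1,"tz":12,"wx":0,"wy":0,"wz":0,"gripper":0.5},{"tx":0,"ty":3,"tz":26,"wx":0,"wy":0,"wz":0,"gripper":0.5},{"tx":0,"ty":4,"tz":40,"wx":0,"wy":0,"wz":0,"gripper":0.5},{"tx":0,"ty":4,"tz":52,"wx":0,"wy":0,"wz":0,"gripper":0.5},{"tx":0,"ty":4,"tz":60,"wx":0,"wy":0,"wz":0,"gripper":0.5}]}}

```text
time: 10.3
position: [0.5237, 0.1992, 0.2237]
tool_rot: [0.45, -3.107, -0.0]
ft_force: [0.1, -0.2, -1.4]
grip_width: 0.544
grip_force: 20.0
```

{"op": "jog_arm", "data": {"increments": [{"tx":0,"ty":0,"tz":0,"wx":0,"wy":0,"wz":0,"gripper":0.5},{"tx":0,"ty":0,"tz":0,"wx":0,"wy":0,"wz":0,"gripper":0.5},{"tx":0,"ty":0,"tz":0,"wx":0,"wy":0,"wz":0,"gripper":0.5},{"tx":0,"ty":0,"tz":0,"wx":0,"wy":0,"wz":0,"gripper":0.5},{"tx":0,"ty":0,"tz":0,"wx":0,"wy":0,"wz":0,"gripper":0.5}]}}

```text
time: 10.72
position: [0.5246, 0.1995, 0.2263]
tool_rot: [-0.449, 3.108, 0.0]
ft_force: [-0.3, 0.7, -2.4]
grip_width: 0.548
grip_force: 20.0
```

```bash
python3 - <<'E'
from h import *
plan((0.525,0.199,0.1976),106.5,1)
s=ctrl.get_state();print(s["grip_width"],s["grip_force"],s["time"],s["ft_force"],s["torque"])
im=vision.get_image("side");cv2.imwrite("pics/s2.png",cv2.resize(im["color"][150:300,190:310],None,fx=4,fy=4,interpolation=2))
E
```

```text
pos [0.5246 0.1995 0.2263] ydeg -253.55 tool z [ 1.3e-03  2.0e-04 -1.0e+00]
tx -0.3 ty -0.6 tz 28.7 wz -0.0009
0.5476943614124786 19.9997878074646 10.7167 [-0.33014702  0.71477682 -2.42974076] [ 0.06311859 -0.09490362 -0.01506154]
```

View pics/s2.png

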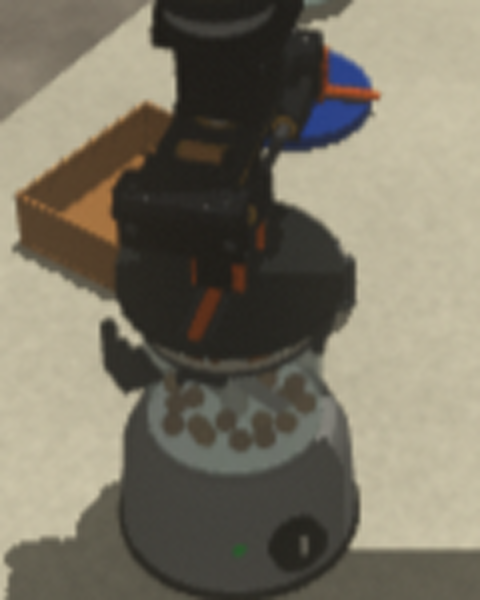

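Side view: the lid is level and centred over the bowl, with the bowl rim just below it at about (240,355). I'll descend gently.

{"op": "jog_arm", "data": {"increments": [{"tx":0,"ty":-0.5,"tz":5,"wx":0,"wy":0,"wz":0,"gripper":0.5},{"tx":0,"ty":-0.5,"tz":10,"wx":0,"wy":0,"wz":0,"gripper":0.5},{"tx":0,"ty":-0.5,"tz":14,"wx":0,"wy":0,"wz":0,"gripper":0.5},{"tx":0,"ty":-0.5,"tz":18,"wx":0,"wy":0,"wz":0,"gripper":0.5},{"tx":0,"ty":-0.5,"tz":20,"wx":0,"wy":0,"wz":0,"gripper":0.5}]}}

```text
time: 11.18
position: [0.5239, 0.1986, 0.2045]
tool_rot: [0.449, -3.108, 0.0]
ft_force: [-1.0, -0.4, -1.5]
grip_width: 0.548
grip_force: 20.0
```

{"op": "jog_arm", "data": {"increments": [{"tx":0,"ty":0,"tz":1,"wx":0,"wy":0,"wz":0,"gripper":0.5},{"tx":0,"ty":0,"tz":2,"wx":0,"wy":0,"wz":0,"gripper":0.5},{"tx":0,"ty":0,"tz":3,"wx":0,"wy":0,"wz":0,"gripper":0.5},{"tx":0,"ty":0,"tz":4,"wx":0,"wy":0,"wz":0,"gripper":0.5},{"tx":0,"ty":0,"tz":5,"wx":0,"wy":0,"wz":0,"gripper":0.5}]}}

```text
time: 11.6
position: [0.5244, 0.1989, 0.2006]
tool_rot: [-0.45, 3.109, -0.0]
ft_force: [-0.0, 0.4, -2.1]
grip_width: 0.547
grip_force: 20.0
```

```bash
python3 - <<'E'
from h import *
plan((0.525,0.199,0.1976),106.5,1)
s=ctrl.get_state();print(s["grip_width"],s["grip_force"],s["time"],s["ft_force"],s["torque"])
E
```

```text
pos [0.5244 0.1989 0.2006] ydeg -253.54 tool z [ 3.e-04  0.e+00 -1.e+00]
tx -0.6 ty -0.1 tz 3.0 wz -0.0008
0.5467721219934801 19.999761879444122 11.6 [-0.04296832  0.40161873 -2.05746406] [ 0.10599652 -0.12235224 -0.0248406 ]
```

{"op": "jog_arm", "data": {"increments": [{"tx":0,"ty":0,"tz":1,"wx":0,"wy":0,"wz":0,"gripper":0.5},{"tx":0,"ty":0,"tz":2,"wx":0,"wy":0,"wz":0,"gripper":0.5},{"tx":0,"ty":0,"tz":3,"wx":0,"wy":0,"wz":0,"gripper":0.5},{"tx":0,"ty":0,"tz":4,"wx":0,"wy":0,"wz":0,"gripper":0.5},{"tx":0,"ty":0,"tz":4,"wx":0,"wy":0,"wz":0,"gripper":0.5}]}}

```text
time: 12.02
position: [0.5244, 0.1989, 0.1976]
tool_rot: [-0.45, 3.109, -0.001]
ft_force: [-2.8, -2.4, 5.0]
grip_width: 0.549
grip_force: 20.0
```

```bash
cat > st.py <<'E'
from h import *
plan((0.525,0.199,0.1938),106.5,1)
s=ctrl.get_state();print(s["grip_width"],s["grip_force"],s["time"],s["ft_force"],s["torque"],np.round(s["joint_positions"],2))
E
python3 st.py
```

```text
pos [0.5244 0.1989 0.1976] ydeg -253.54 tool z [ 5.e-04 -5.e-04 -1.e+00]
tx -0.7 ty -0.1 tz 3.8 wz -0.0008
0.5486495210347261 20.000717040529707 12.0167 [-2.83901076 -2.44307979  4.99853584] [-0.1704127   0.52355933  0.02334184] [ 0.4   0.25 -0.93  1.69  0.21  1.31  1.29]
```

{"op": "jog_arm", "data": {"increments": [{"tx":0.5,"ty":0,"tz":1,"wx":0,"wy":0,"wz":0,"gripper":0.5},{"tx":0.5,"ty":0,"tz":2,"wx":0,"wy":0,"wz":0,"gripper":0.5},{"tx":0.5,"ty":0,"tz":2,"wx":0,"wy":0,"wz":0,"gripper":0.5},{"tx":0.5,"ty":0,"tz":2,"wx":0,"wy":0,"wz":0,"gripper":0.5},{"tx":0.5,"ty":0,"tz":2,"wx":0,"wy":0,"wz":0,"gripper":0.5}]}}

```text
time: 12.43
position: [0.5244, 0.1988, 0.1965]
tool_rot: [-0.449, 3.108, -0.001]
ft_force: [-3.5, -1.3, 9.4]
grip_width: 0.548
grip_force: 20.0
```

```bash
python3 st.py
```

```text
pos [0.5244 0.1988 0.1965] ydeg -253.56 tool z [ 1.8e-03 -5.0e-04 -1.0e+00]
tx -0.7 ty -0.0 tz 2.7 wz -0.0010
0.5476798483886659 20.00088316766778 12.4333 [-3.48538688 -1.2722856   9.41933314] [-0.26359254  0.6379525   0.03047339] [ 0.4   0.25 -0.93  1.69  0.21  1.3   1.28]
```

{"op": "jog_arm", "data": {"increments": [{"tx":0.5,"ty":0,"tz":1,"wx":0,"wy":0,"wz":0,"gripper":0.5},{"tx":0.5,"ty":0,"tz":2,"wx":0,"wy":0,"wz":0,"gripper":0.5},{"tx":0.5,"ty":0,"tz":3,"wx":0,"wy":0,"wz":0,"gripper":0.5},{"tx":0.5,"ty":0,"tz":3,"wx":0,"wy":0,"wz":0,"gripper":0.5},{"tx":0.5,"ty":0,"tz":3,"wx":0,"wy":0,"wz":0,"gripper":0.5}]}}

```text
time: 12.85
position: [0.5244, 0.1989, 0.1949]
tool_rot: [-0.449, 3.106, -0.002]
ft_force: [-3.4, -3.9, 15.2]
grip_width: 0.547
grip_force: 20.0
```

```bash
python3 st.py
```

```text
pos [0.5244 0.1989 0.1949] ydeg -253.56 tool z [ 3.4e-03 -6.0e-04 -1.0e+00]
tx -0.6 ty -0.0 tz 1.1 wz -0.0010
0.5473492833833025 20.00183861993719 12.85 [-3.41526038 -3.92181011 15.15786301] [-0.50102049  0.97715083  0.02042942] [ 0.4   0.25 -0.93  1.69  0.21  1.3   1.28]
```

{"op": "jog_arm", "data": {"increments": [{"tx":0,"ty":0,"tz":0.8,"wx":0,"wy":0,"wz":0,"gripper":0.5},{"tx":0,"ty":0,"tz":1.6,"wx":0,"wy":0,"wz":0,"gripper":0.5},{"tx":0,"ty":0,"tz":2.4,"wx":0,"wy":0,"wz":0,"gripper":0.5},{"tx":0,"ty":0,"tz":2.8,"wx":0,"wy":0,"wz":0,"gripper":0.5},{"tx":0,"ty":0,"tz":2.8,"wx":0,"wy":0,"wz":0,"gripper":0.5}]}}

```text
time: 13.27
position: [0.5244, 0.1989, 0.1934]
tool_rot: [-0.449, 3.106, -0.003]
ft_force: [-7.8, -4.5, 22.2]
grip_width: 0.549
grip_force: 20.0
```

```bash
python3 st.py
```

```text
pos [0.5244 0.1989 0.1934] ydeg -253.55 tool z [ 0.0038 -0.0013 -1.    ]
tx -0.6 ty -0.1 tz -0.4 wz -0.0010
0.5487502670888342 20.002642718609422 13.2667 [-7.84905158 -4.51556336 22.21146961] [-0.79998333  1.53302566 -0.00894662] [ 0.4   0.26 -0.93  1.69  0.22  1.3   1.28]
```

{"op": "jog_arm", "data": {"increments": [{"tx":0.5,"ty":-0.1,"tz":0,"wx":0,"wy":0,"wz":0,"gripper":0.5},{"tx":1,"ty":-0.3,"tz":-0.2,"wx":0,"wy":0,"wz":0,"gripper":0.5},{"tx":1.5,"ty":-0.3,"tz":-0.2,"wx":0,"wy":0,"wz":0,"gripper":0.5},{"tx":1.5,"ty":-0.3,"tz":-0.2,"wx":0,"wy":0,"wz":0,"gripper":0.5},{"tx":1.5,"ty":-0.3,"tz":-0.2,"wx":0,"wy":0,"wz":0,"gripper":0.5}]}}

```text
time: 13.68
position: [0.5244, 0.1988, 0.1937]
tool_rot: [-0.448, 3.103, -0.001]
ft_force: [-3.9, -2.3, 19.2]
grip_width: 0.547
grip_force: 20.0
```

```bash
python3 st.py
```

```text
pos [0.5244 0.1988 0.1937] ydeg -253.56 tool z [ 6.8e-03  6.0e-04 -1.0e+00]
tx -0.6 ty -0.0 tz -0.1 wz -0.0011
0.5466130451443006 20.00220223912038 13.6833 [-3.87060653 -2.32232556 19.15118465] [-4.13601690e-01  7.20509048e-01  2.05326638e-04] [ 0.4   0.25 -0.93  1.7   0.21  1.29  1.28]
```

{"op": "jog_arm", "data": {"increments": [{"tx":0,"ty":0,"tz":0.2,"wx":0,"wy":0.003,"wz":0,"gripper":0.5},{"tx":0,"ty":0,"tz":0.4,"wx":-0.002,"wy":0.006,"wz":0,"gripper":0.5},{"tx":0,"ty":0,"tz":0.6,"wx":-0.002,"wy":0.008,"wz":0,"gripper":0.5},{"tx":0,"ty":0,"tz":0.6,"wx":-0.002,"wy":0.008,"wz":0,"gripper":0.5},{"tx":0,"ty":0,"tz":0.6,"wx":-0.002,"wy":0.008,"wz":0,"gripper":0.5}]}}

```text
time: 14.1
position: [0.5244, 0.1989, 0.1935]
tool_rot: [0.449, -3.108, -0.0]
ft_force: [-4.0, -2.6, 22.3]
grip_width: 0.546
grip_force: 20.0
```

```bash
python3 st.py
```

```text
pos [0.5244 0.1989 0.1935] ydeg -253.55 tool z [-0.0014  0.     -1.    ]
tx -0.6 ty -0.1 tz -0.3 wz -0.0009
0.5462096432720597 20.002458554226905 14.1 [-4.02731305 -2.59416727 22.28883822] [-0.59562244  0.85069274  0.04157005] [ 0.4   0.26 -0.93  1.69  0.21  1.3   1.28]
```

{"op": "jog_arm", "data": {"increments": [{"tx":0,"ty":0,"tz":-0.2,"wx":0,"wy":0,"wz":0.03,"gripper":0.5},{"tx":0,"ty":0,"tz":-0.3,"wx":0,"wy":0,"wz":0.06,"gripper":0.5},{"tx":0,"ty":0,"tz":-0.3,"wx":0,"wy":0,"wz":0.09,"gripper":0.5},{"tx":0,"ty":0,"tz":-0.3,"wx":0,"wy":0,"wz":0.12,"gripper":0.5},{"tx":0,"ty":0,"tz":-0.3,"wx":0,"wy":0,"wz":0.15,"gripper":0.5}]}}

```text
time: 14.52
position: [0.5254, 0.1997, 0.1939]
tool_rot: [-0.216, 3.133, 0.002]
ft_force: [0.1, -0.2, 18.2]
grip_width: 0.551
grip_force: 20.0
```

```bash
python3 st.py
```

```text
pos [0.5254 0.1997 0.1939] ydeg -262.12 tool z [ 0.0015  0.0016 -1.    ]
tx 0.5 ty -0.7 tz 0.1 wz -0.1505
0.5507931784819514 20.000793957151473 14.5167 [ 0.12676717 -0.1682146  18.23814184] [-0.08244984  0.0513332   0.54933634] [ 0.38  0.25 -0.91  1.69  0.21  1.3   1.14]
```

{"op": "jog_arm", "data": {"increments": [{"tx":0,"ty":0,"tz":0.3,"wx":0,"wy":0,"wz":0.03,"gripper":0.5},{"tx":0,"ty":0,"tz":0.7,"wx":0,"wy":0,"wz":0.05,"gripper":0.5},{"tx":0,"ty":0,"tz":0.7,"wx":0,"wy":0,"wz":0.07,"gripper":0.5},{"tx":0,"ty":0,"tz":0.7,"wx":0,"wy":0,"wz":0.09,"gripper":0.5},{"tx":0,"ty":0,"tz":0.7,"wx":0,"wy":0,"wz":0.1,"gripper":0.5}]}}

```text
time: 14.93
position: [0.5258, 0.2, 0.1936]
tool_rot: [-0.06, 3.139, 0.003]
ft_force: [-1.0, -0.5, 19.8]
grip_width: 0.547
grip_force: 20.0
```

```bash
python3 st.py
```

```text
pos [0.5258 0.2    0.1936] ydeg -267.81 tool z [ 0.0025  0.002  -1.    ]
tx 0.8 ty -0.9 tz -0.2 wz -0.2498
0.5468639108352525 20.002146363258362 14.9333 [-0.95346796 -0.54081307 19.77680134] [-0.05108275 -0.00994884  0.55926471] [ 0.37  0.25 -0.89  1.69  0.2   1.29  1.04]
```

{"op": "jog_arm", "data": {"increments": [{"tx":0,"ty":0,"tz":0.2,"wx":0,"wy":0,"wz":0.03,"gripper":0.5},{"tx":0,"ty":0,"tz":0.3,"wx":0,"wy":0,"wz":0.06,"gripper":0.5},{"tx":0,"ty":0,"tz":0.3,"wx":0,"wy":0,"wz":0.08,"gripper":0.5},{"tx":0,"ty":0,"tz":0.3,"wx":0,"wy":0,"wz":0.1,"gripper":0.5},{"tx":0,"ty":0,"tz":0.3,"wx":0,"wy":0,"wz":0.12,"gripper":0.5}]}}

```text
time: 15.35
position: [0.5258, 0.2002, 0.1935]
tool_rot: [0.128, 3.136, 0.004]
ft_force: [-0.5, -0.4, 20.7]
grip_width: 0.553
grip_force: 20.0
```

```bash
python3 st.py
```

```text
pos [0.5258 0.2002 0.1935] ydeg 85.32 tool z [ 0.0027  0.0022 -1.    ]
tx 0.7 ty -1.2 tz -0.3 wz -0.3696
0.5529035458477145 20.001530656591058 15.35 [-0.48025654 -0.37288316 20.71289269] [-0.05484731  0.05410181  0.63514152] [ 0.35  0.25 -0.87  1.69  0.19  1.29  0.93]
```

{"op": "jog_arm", "data": {"increments": [{"tx":0,"ty":0,"tz":0,"wx":0,"wy":0,"wz":0.02,"gripper":0.5},{"tx":0,"ty":0,"tz":0,"wx":0,"wy":0,"wz":0.04,"gripper":0.5},{"tx":0,"ty":0,"tz":0,"wx":0,"wy":0,"wz":0.06,"gripper":0.5},{"tx":0,"ty":0,"tz":0,"wx":0,"wy":0,"wz":0.08,"gripper":0.5},{"tx":0,"ty":0,"tz":0,"wx":0,"wy":0,"wz":0.1,"gripper":0.5}]}}

```text
time: 15.77
position: [0.5257, 0.2002, 0.1935]
tool_rot: [0.285, 3.126, 0.004]
ft_force: [-1.1, -0.5, 20.2]
grip_width: 0.547
grip_force: 20.0
```

```bash
python3 st.py
```

```text
pos [0.5257 0.2002 0.1935] ydeg 79.6 tool z [ 0.0026  0.0023 -1.    ]
tx 0.5 ty -1.3 tz -0.3 wz -0.4696
0.5474366099290267 20.001523811370134 15.7667 [-1.07849048 -0.53408584 20.23914531] [-0.06517016  0.06072447  0.62932126] [ 0.34  0.24 -0.86  1.69  0.19  1.29  0.83]
```

{"op": "jog_arm", "data": {"increments": [{"tx":0,"ty":0,"tz":0,"wx":0,"wy":0,"wz":0.03,"gripper":0.5},{"tx":0,"ty":0,"tz":0,"wx":0,"wy":0,"wz":0.06,"gripper":0.5},{"tx":0,"ty":0,"tz":0,"wx":0,"wy":0,"wz":0.09,"gripper":0.5},{"tx":0,"ty":0,"tz":0,"wx":0,"wy":0,"wz":0.12,"gripper":0.5},{"tx":0,"ty":0,"tz":0,"wx":0,"wy":0,"wz":0.14,"gripper":0.5}]}}

```text
time: 16.18
position: [0.5259, 0.2002, 0.1935]
tool_rot: [0.503, 3.098, 0.004]
ft_force: [0.1, 0.3, 20.7]
grip_width: 0.546
grip_force: 20.0
```

```bash
python3 st.py
```

```text
pos [0.5259 0.2002 0.1935] ydeg 71.54 tool z [ 0.0031  0.0023 -1.    ]
tx 0.5 ty -1.4 tz -0.3 wz -0.6101
0.5463130629785028 20.001727945636958 16.1833 [ 0.12800274  0.34864546 20.66565278] [-0.11127104 -0.02702515  0.57649108] [ 0.33  0.24 -0.84  1.69  0.18  1.29  0.7 ]
```

Ten degrees remain; I'll creep up to the stop.

{"op": "jog_arm", "data": {"increments": [{"tx":0,"ty":0,"tz":0,"wx":0,"wy":0,"wz":0.02,"gripper":0.5},{"tx":0,"ty":0,"tz":0,"wx":0,"wy":0,"wz":0.045,"gripper":0.5},{"tx":0,"ty":0,"tz":0,"wx":0,"wy":0,"wz":0.07,"gripper":0.5},{"tx":0,"ty":0,"tz":0,"wx":0,"wy":0,"wz":0.09,"gripper":0.5},{"tx":0,"ty":0,"tz":0,"wx":0,"wy":0,"wz":0.11,"gripper":0.5}]}}

```text
time: 16.6
position: [0.526, 0.2002, 0.1935]
tool_rot: [0.672, 3.066, 0.005]
ft_force: [0.6, -0.0, 20.5]
grip_width: 0.544
grip_force: 20.0
```

{"op": "jog_arm", "data": {"increments": [{"tx":0,"ty":0,"tz":0,"wx":0,"wy":0,"wz":0.008,"gripper":0.5},{"tx":0,"ty":0,"tz":0,"wx":0,"wy":0,"wz":0.016,"gripper":0.5},{"tx":0,"ty":0,"tz":0,"wx":0,"wy":0,"wz":0.024,"gripper":0.5},{"tx":0,"ty":0,"tz":0,"wx":0,"wy":0,"wz":0.032,"gripper":0.5},{"tx":0,"ty":0,"tz":0,"wx":0,"wy":0,"wz":0.04,"gripper":0.5}]}}

```text
time: 17.02
position: [0.5259, 0.2002, 0.1935]
tool_rot: [0.732, 3.053, 0.005]
ft_force: [-0.2, 0.1, 20.1]
grip_width: 0.549
grip_force: 20.0
```

```bash
python3 st.py
```

```text
pos [0.5259 0.2002 0.1935] ydeg 63.01 tool z [ 0.003   0.0023 -1.    ]
tx 0.2 ty -1.4 tz -0.3 wz -0.7590
0.5488605746906657 20.002067286986858 17.0167 [-0.20653287  0.05890592 20.06481312] [-3.21871026e-02  2.38431954e-04  5.83236002e-01] [ 0.31  0.23 -0.82  1.69  0.18  1.29  0.55]
```

{"op": "jog_arm", "data": {"increments": [{"tx":0,"ty":0,"tz":0,"wx":0,"wy":0,"wz":0.005,"gripper":0.5},{"tx":0,"ty":0,"tz":0,"wx":0,"wy":0,"wz":0.01,"gripper":0.5},{"tx":0,"ty":0,"tz":0,"wx":0,"wy":0,"wz":0.015,"gripper":0.5},{"tx":0,"ty":0,"tz":0,"wx":0,"wy":0,"wz":0.02,"gripper":0.5},{"tx":0,"ty":0,"tz":0,"wx":0,"wy":0,"wz":0.025,"gripper":0.5}]}}

```text
time: 17.43
position: [0.5257, 0.2002, 0.1935]
tool_rot: [0.77, 3.044, 0.005]
ft_force: [-0.9, 0.1, 20.8]
grip_width: 0.548
grip_force: 20.0
```

```bash
python3 st.py
```

```text
pos [0.5257 0.2002 0.1935] ydeg 61.59 tool z [ 0.0028  0.0023 -1.    ]
tx 0.1 ty -1.4 tz -0.3 wz -0.7837
0.5480667013770809 20.0022728391923 17.4333 [-0.88445426  0.0919243  20.80232583] [-0.06845571  0.0376443   0.56834831] [ 0.31  0.23 -0.82  1.69  0.17  1.29  0.53]
```

{"op": "jog_arm", "data": {"increments": [{"tx":0,"ty":0,"tz":0,"wx":0,"wy":0,"wz":0.005,"gripper":0.5},{"tx":0,"ty":0,"tz":0,"wx":0,"wy":0,"wz":0.01,"gripper":0.5},{"tx":0,"ty":0,"tz":0,"wx":0,"wy":0,"wz":0.015,"gripper":0.5},{"tx":0,"ty":0,"tz":0,"wx":0,"wy":0,"wz":0.02,"gripper":0.5},{"tx":0,"ty":0,"tz":0,"wx":0,"wy":0,"wz":0.02,"gripper":0.5}]}}

```text
time: 17.85
position: [0.5257, 0.2002, 0.1935]
tool_rot: [0.8, 3.036, 0.005]
ft_force: [-0.5, 0.3, 20.3]
grip_width: 0.548
grip_force: 20.0
```

```bash
python3 st.py
```

```text
pos [0.5257 0.2002 0.1935] ydeg 60.46 tool z [ 0.0027  0.0023 -1.    ]
tx 0.0 ty -1.4 tz -0.3 wz -0.8035
0.5482671559638158 20.002557013649493 17.85 [-0.52434779  0.29136948 20.30044911] [-0.07766857 -0.00627314  0.66192488] [ 0.3   0.23 -0.81  1.69  0.17  1.29  0.51]
```

{"op": "jog_arm", "data": {"increments": [{"tx":0,"ty":0,"tz":0,"wx":0,"wy":0,"wz":0.005,"gripper":0.5},{"tx":0,"ty":0,"tz":0,"wx":0,"wy":0,"wz":0.01,"gripper":0.5},{"tx":0,"ty":0,"tz":0,"wx":0,"wy":0,"wz":0.015,"gripper":0.5},{"tx":0,"ty":0,"tz":0,"wx":0,"wy":0,"wz":0.015,"gripper":0.5},{"tx":0,"ty":0,"tz":0,"wx":0,"wy":0,"wz":0.015,"gripper":0.5}]}}

```text
time: 18.27
position: [0.5257, 0.2002, 0.1934]
tool_rot: [0.822, 3.03, 0.004]
ft_force: [-1.0, -0.0, 20.4]
grip_width: 0.553
grip_force: 20.0
```

```bash
python3 st.py
```

```text
pos [0.5257 0.2002 0.1934] ydeg 59.63 tool z [ 0.0026  0.0021 -1.    ]
tx -0.0 ty -1.4 tz -0.4 wz -0.8180
0.5534414532533852 20.002512596547604 18.2667 [-0.97977919 -0.03494283 20.35792679] [-0.04478874 -0.0208034   0.82444798] [ 0.3   0.23 -0.81  1.69  0.17  1.29  0.5 ]
```

{"op": "jog_arm", "data": {"increments": [{"tx":0,"ty":0,"tz":0,"wx":0,"wy":0,"wz":0.004,"gripper":0.5},{"tx":0,"ty":0,"tz":0,"wx":0,"wy":0,"wz":0.008,"gripper":0.5},{"tx":0,"ty":0,"tz":0,"wx":0,"wy":0,"wz":0.012,"gripper":0.5},{"tx":0,"ty":0,"tz":0,"wx":0,"wy":0,"wz":0.012,"gripper":0.5},{"tx":0,"ty":0,"tz":0,"wx":0,"wy":0,"wz":0.012,"gripper":0.5}]}}

```text
time: 18.68
position: [0.5255, 0.2003, 0.1933]
tool_rot: [0.84, 3.025, 0.004]
ft_force: [-2.1, 0.3, 19.7]
grip_width: 0.554
grip_force: 20.0
```

```bash
python3 st.py; python3 - <<'E'
from h import *
im=vision.get_image("wrist");cv2.imwrite("pics/w3.png",im["color"])
E
```

```text
pos [0.5255 0.2003 0.1933] ydeg 58.96 tool z [ 0.0025  0.0021 -1.    ]
tx -0.2 ty -1.4 tz -0.5 wz -0.8296
0.5538503166918607 20.00239658402279 18.6833 [-2.06965393  0.27944612 19.72842687] [-0.04290527  0.03833266  0.85156719] [ 0.3   0.23 -0.81  1.69  0.17  1.29  0.48]
```

View pics/w3.png

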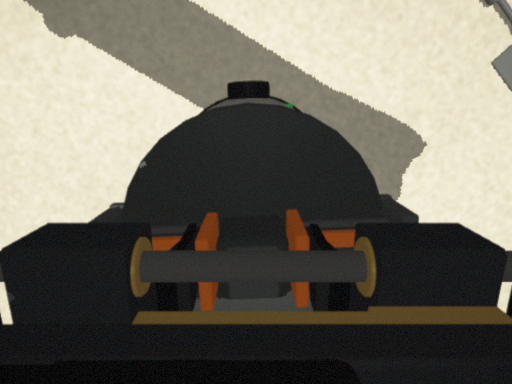

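The torque has risen from 0.57 to 0.85 N m within 1° of the expected home angle, and the dial at (248,88) lines up with the lid axis. That means the stop is met, so I'll ease off the twist and the push, then open.

{"op": "jog_arm", "data": {"increments": [{"tx":0,"ty":0,"tz":-0.8,"wx":0,"wy":0,"wz":-0.006,"gripper":0.5},{"tx":0,"ty":0,"tz":-1.6,"wx":0,"wy":0,"wz":-0.012,"gripper":0.5},{"tx":0,"ty":0,"tz":-2.4,"wx":0,"wy":0,"wz":-0.018,"gripper":0.5},{"tx":0,"ty":0,"tz":-3.2,"wx":0,"wy":0,"wz":-0.018,"gripper":0.5},{"tx":0,"ty":0,"tz":-3.2,"wx":0,"wy":0,"wz":-0.018,"gripper":0.5}]}}

```text
time: 19.15
position: [0.5255, 0.2002, 0.1943]
tool_rot: [0.815, 3.034, 0.006]
ft_force: [4.2, 3.0, 7.8]
grip_width: 0.553
grip_force: 20.0
```

```bash
python3 st.py
```

```text
pos [0.5255 0.2002 0.1943] ydeg 59.92 tool z [ 0.0014  0.0035 -1.    ]
tx -0.2 ty -1.3 tz 0.5 wz -0.8130
0.5533035320040453 20.00157930655405 19.15 [4.24074516 3.01249097 7.8004955 ] [ 0.56467029 -0.98530565  0.34194996] [ 0.3   0.23 -0.81  1.69  0.17  1.29  0.5 ]
```

{"op": "jog_arm", "data": {"increments": [{"tx":-0.2,"ty":0.4,"tz":-0.6,"wx":0,"wy":0,"wz":0,"gripper":0.5},{"tx":-0.4,"ty":0.8,"tz":-1.2,"wx":0,"wy":0,"wz":0,"gripper":0.5},{"tx":-0.4,"ty":0.8,"tz":-1.2,"wx":0,"wy":0,"wz":0,"gripper":0.56},{"tx":-0.4,"ty":0.8,"tz":-1.2,"wx":0,"wy":0,"wz":0,"gripper":0.6},{"tx":-0.4,"ty":0.8,"tz":-1.2,"wx":0,"wy":0,"wz":0,"gripper":0.64}]}}

```text
time: 19.57
position: [0.5248, 0.1992, 0.1942]
tool_rot: [-0.817, -3.03, -0.0]
ft_force: [3.0, 0.5, 7.0]
grip_width: 0.61
grip_force: 6.7
```

```bash
python3 st.py
```

```text
pos [0.5248 0.1992 0.1942] ydeg 59.84 tool z [-0.003   0.0011 -1.    ]
tx -0.3 ty -0.1 tz 0.4 wz -0.8144
0.6100709630794661 6.725021075690165 19.5667 [2.99371754 0.4996457  7.04316922] [ 0.314387   -0.87444003  0.22021143] [ 0.3   0.23 -0.81  1.69  0.17  1.3   0.5 ]
```

{"op": "jog_arm", "data": {"increments": [{"tx":0,"ty":0,"tz":-0.7,"wx":0,"wy":0,"wz":0,"gripper":0.66},{"tx":0,"ty":0,"tz":-1.4,"wx":0,"wy":0,"wz":0,"gripper":0.7},{"tx":0,"ty":0,"tz":-1.4,"wx":0,"wy":0,"wz":0,"gripper":0.76},{"tx":0,"ty":0,"tz":-1.4,"wx":0,"wy":0,"wz":0,"gripper":0.85},{"tx":0,"ty":0,"tz":-1.4,"wx":0,"wy":0,"wz":0,"gripper":0.95}]}}

```text
time: 19.98
position: [0.5221, 0.1971, 0.1933]
tool_rot: [-0.817, -3.024, 0.008]
ft_force: [-2.7, -6.1, 9.5]
grip_width: 0.829
grip_force: 4.4
```

{"op": "jog_arm", "data": {"increments": [{"tx":0,"ty":0,"tz":0,"wx":0,"wy":0,"wz":0,"gripper":1},{"tx":0,"ty":0,"tz":-2,"wx":0,"wy":0,"wz":0,"gripper":1},{"tx":0,"ty":0,"tz":-6,"wx":0,"wy":0,"wz":0,"gripper":1},{"tx":0,"ty":0,"tz":-12,"wx":0,"wy":0,"wz":0,"gripper":1},{"tx":0,"ty":0,"tz":-20,"wx":0,"wy":0,"wz":0,"gripper":1}]}}

```text
time: 20.4
position: [0.5219, 0.1981, 0.2129]
tool_rot: [-0.815, -3.023, 0.006]
ft_force: [0.0, 0.5, 1.1]
grip_width: 0.999
grip_force: 0.0
```

{"op": "jog_arm", "data": {"increments": [{"tx":0,"ty":0,"tz":-15,"wx":0,"wy":0,"wz":0,"gripper":1},{"tx":0,"ty":0,"tz":-35,"wx":0,"wy":0,"wz":0,"gripper":1},{"tx":0,"ty":0,"tz":-60,"wx":0,"wy":0,"wz":0,"gripper":1},{"tx":0,"ty":0,"tz":-85,"wx":0,"wy":0,"wz":0,"gripper":1},{"tx":0,"ty":0,"tz":-110,"wx":0,"wy":0,"wz":0,"gripper":1}]}}

```text
time: 20.82
position: [0.5233, 0.1985, 0.325]
tool_rot: [-0.815, -3.025, 0.004]
ft_force: [-0.3, 0.2, -0.1]
grip_width: 1.004
grip_force: 0.0
```

{"op": "jog_arm", "data": {"increments": [{"tx":-20,"ty":0,"tz":-5,"wx":0,"wy":0,"wz":0,"gripper":1},{"tx":-40,"ty":0,"tz":-10,"wx":0,"wy":0,"wz":0,"gripper":1},{"tx":-60,"ty":0,"tz":-10,"wx":0,"wy":0,"wz":0,"gripper":1},{"tx":-60,"ty":0,"tz":-10,"wx":0,"wy":0,"wz":0,"gripper":1},{"tx":-60,"ty":0,"tz":-10,"wx":0,"wy":0,"wz":0,"gripper":1}]}}

```text
time: 21.23
position: [0.5761, 0.1675, 0.3327]
tool_rot: [-0.818, -3.023, 0.004]
ft_force: [-1.0, 0.6, 0.2]
grip_width: 1.001
grip_force: 0.0
```

```bash
python3 st.py; python3 - <<'E'
from h import *
im=vision.get_image("wrist");p=proj(im,(.525,.2,.19));print(p)
x,y=[int(v) for v in p];c=im["color"][max(0,y-110):y+90,max(0,x-130):x+130]
cv2.imwrite("pics/w4.png",cv2.resize(c,None,fx=3,fy=3,interpolation=2)[:600,:800])
E
```

```text
pos [0.5761 0.1675 0.3327] ydeg 59.73 tool z [-9.9e-03  3.0e-04 -1.0e+00]
tx 60.0 ty 1.4 tz 138.9 wz -0.8164
1.0009173177188473 0.0 21.2333 [-0.97024078  0.62206205  0.15456782] [ 0.07931211 -0.18096353 -0.01718012] [ 0.31  0.28 -0.79  1.37  0.19  1.59  0.58]
[256.29878326 118.75226653]
```

View pics/w4.png

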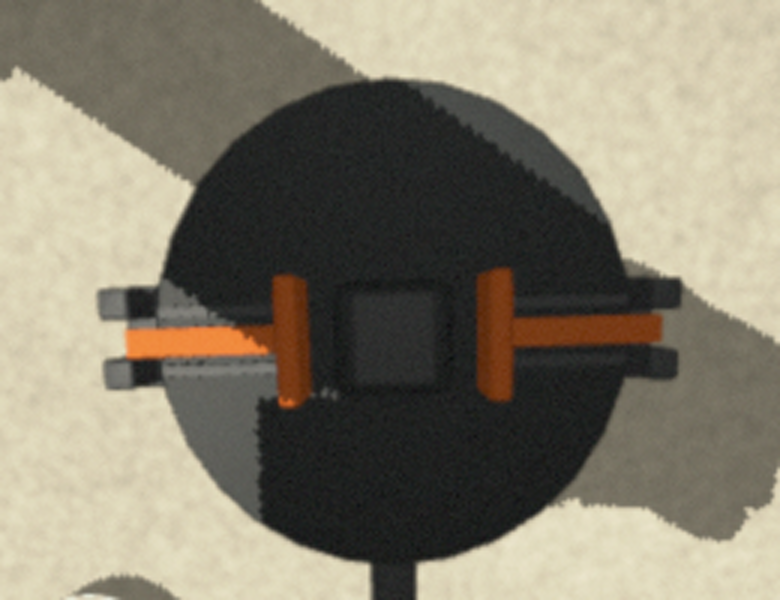

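Both bolts stand between their prongs, left at (126,342) and right at (662,328), and the tabs are out symmetrically. I'll check the span and the lid height numerically, then hand in.

```bash
python3 - <<'E'
from h import *
im=vision.get_image("wrist");hsv=cv2.cvtColor(im["color"],cv2.COLOR_BGR2HSV)
m=cv2.inRange(hsv,(5,150,60),(20,255,255));m[:90]=0;m[150:]=0;m[:,:150]=0;m[:,360:]=0
v,u=np.nonzero(m);a=atz(im,u.min(),v[u<u.min()+6].mean(),.1907);b=atz(im,u.max()+1,v[u>u.max()-6].mean(),.1907)
n=np.linalg.norm(a-b);ang=np.degrees(np.arctan2(*(b-a)[1::-1]));print(a,b,n,ang)
if n>.1555: print(ctrl.close_job())
E
```

```text
[0.48807641 0.13074759 0.1907    ] [0.56403417 0.27018606 0.1907    ] 0.15878497464787267 61.421087616548675
the job is handed in; nothing more can be done
None
```

The lid is on and locked, and the job is handed in: turned clockwise to the stop, both tabs sprung fully out (bolts 158.8 mm end to end, 158 mm at rest) and both bolts in their catches; the ramekin, tray, spatula and glass bowl were left alone.

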